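# Close and latch the specimen case

### The job

Shut the white specimen case: swing its teal lid fully down, then flip the wire bail of the draw latch over so that its bar drops behind the brass keeper on the lid (stand the red lever up first if it leans back too far for the bail to reach). Then push the red lever over, away from the lid, past centre until it is fully home and the latch is clamped, and leave the things around and on the case where they stand.

Things in the scene. Friction and masses are not known exactly. Their poses are not given: they have to be found in the camera images.
- case: White case, 190 (x) x 350 (y) x 85 mm high, fixed. Origin on the bench; it spans x -95..95, y -190..160 mm. z up; y runs from the latch end (-y) to the lid's hinge (+y). y -190..-20 is a flat deck at z 85 carrying the latch, y -20..160 the open chamber with a fixed vial rack. The latch lies in the plane x = 0.
- lid (a joint): Lid angle (rad): 0 shut, 1.57 upright, up to 1.9 (leaning outward, to +y of the case). Hinge along the case's x at lid_hinge; friction 0.36 N m, so the lid (0.3 kg) stays where it is left. Teal plate 190 mm wide, 170 mm long from the hinge, 10 mm thick (underside in the hinge's plane).
- lid_hinge (a point): Point on the lid's hinge axis, middle of its width, at (0, 157, 87.5) mm in the case's frame; turns with the lid.
- keeper (a point): Foot of the brass keeper's hook face on the lid's top, 160 mm from the hinge, 10 mm above the hinge plane. Axes as the case's when shut (z out of the lid, y to the hinge). Keeper: post 26 mm wide (x), y -6..0, 11 mm high, with a 3 mm lip over the hook side at z 8..11. The bail's bar must lie at y > 0, its centre below z = 8 mm.
- lever (a joint): Lever angle (rad): 0 fully home (stop), 1.43 upright, up to 1.7; opening raises the tip from -y of the case over the top towards the lid. Friction 0.07 N m: stays where left. The bail reaches behind the keeper with the lever at 1.1 to 1.7 (best 1.45), not below 0.95. Once hooked, a spring resists from 0.8 rad down (about 3 N at the tip); dead centre at about 0.2, then it snaps home.
- lever_pivot (a point): Lever's pivot at (0, -58, 107) mm in the case's frame.
- lever_tip (a point): Outer end of the lever, 85 mm from the pivot; seen from the pivot it stands 0.14 rad above level (towards -y of the case) when the joint is 0. The lever is a flat bar 24 mm wide (x), 5 mm thick.
- bail (a joint): Angle of the steel wire bail relative to the lever (rad), at most 2.75. Its elevation above level, towards the lid, = bail - lever (1.57 upright, about 0 lying on the lid). It hinges on a pin on the lever, 28 mm from the pivot (0.14 rad below level when home). Light friction: stands by itself if steeper than 0.8 rad, else falls towards the lid.
- bail_bar (a point): Middle of the bail's round cross bar (6 mm thick, 50 mm long along the case's x), the part that hooks. It is 82.5 mm from the bail's pin; side wires 5 mm thick at x +-25 mm; the lever stands inside the loop's width. A stiff spring (10 N/mm) lets the loop stretch up to 7 mm.
- vial: Small glass vial with green cap standing on the deck, 22 mm wide, 45 mm high; bystander. Origin: centre of its foot.
- wash_bottle: White bottle with red cap, 64 mm wide, 160 mm high; bystander. Origin: centre of its foot.
- reagent_jar: Amber jar with blue cap, 60 mm wide, 90 mm high; bystander. Origin: centre of its foot.
- beaker: Glass beaker, 70 mm wide, 85 mm high; bystander. Origin: centre of its foot.
- tube_rack: Yellow block of six capped tubes, 100 x 70 x 59 mm; bystander. Origin: centre of its foot.
- pipette: White and blue pipette lying down, 250 mm long; bystander. Origin on the bench, near its middle; x along it.
- spatula: Spatula with an orange handle, 200 mm long, lying; bystander. Origin: on the bench, mid-length; x along it.

How it is judged:
By the outcome, as a careful person would: the job done as asked, in the order asked, and still so for the second after the job is handed in, with the robot touching nothing.
It also fails if it takes over 62 s, if anything falls off the work surface, if the arm or the gripper's body presses on something with over 40 N, if the wrist force passes 120 N, or if a joint passes its speed limit or range.

### The arm

A 6-joint arm with a two-finger parallel gripper is mounted at the origin on the work surface. World frame = base frame: x ahead of the robot, y to its left, z up, the work surface at z = 0. Lengths are in m, angles in degrees, forces in N, time in s.
With the tool pointing down it reaches from about 0.325 to 0.85 m from the base axis. Payload 15.5 kg.
Tool frame: the origin (TCP) lies at the very end of the fingers, on their centre line; the grasp point (between the pads) lies arm.grip_depth behind it (arm.grip_depth is the distance from the TCP to the grasp point, in m); z points along the fingers, y is the line along which they close (so a half turn about z gives the same grasp; the last joint's range is limited). The gripper opens to 91 mm and grips with 3 to 60 N. Pads are 32 mm wide; open, the fingers measure 118 mm over their backs; the gripper's body (76 mm by 178 mm) begins 60 mm behind the grasp point.
Start: joints at [-69.414, 28.281, 77.091, -0, 74.628, -5.472], TCP at [0.275, -0.561, 0.185] pointing down, gripper open.
Joint ranges: [-166.48, 166.48], [-47.26, 123.95], [12.59, 153.08], [-70.14, 250.14], [6.76, 159.57], [-176.63, 176.63]. Speed limits (degrees/s): [108.29, 108.29, 147.25, 172.46, 172.46, 172.46].

### API

Orientations are given as a 3x3 rotation matrix whose columns are the frame's x, y, z axes.
In Python, from rig import arm gives the robot as it stands. Calls block until the motion is done:
- arm.move_to(position, orientation): joint-space move of the TCP to a pose.
- arm.move_l(position, orientation=None, feed=0.15): straight line of the TCP; orientation=None keeps the orientation; feed is the mean speed in m/s.
- arm.move_joints(angles): joint-space move.
- arm.grip(opening): finger opening in m; the grip force is fixed at half the most; returns when the fingers have stopped.
- arm.sleep(seconds).
- arm.solve_ik(position, orientation): joint angles nearest the present ones, or None.
- arm.snapshot(name): name is "side" or "top" or "wrist"; returns the picture (480x640x3 uint8, red, green, blue); there is no depth.
- arm.get_calibration(name): a dict with "intrinsics" (3x3 intrinsics, pixels), "k1" (the pictures are not rectified: a ray, as slopes to the right and down, at radius r is drawn at 1 + k1 r^2 times it, then the intrinsics apply), "cam_to_world" (4x4, takes a point from camera to world coordinates). Camera axes: x right, y down, z forward; pixel columns grow to the right and rows downward; lengths in m; the calibration is good to about 2 mm. A picture is of the moment at which its call begins: read the wrist's pose just before it. get_calibration takes no time and is no camera call; for the wrist camera it gives the pose at the moment of the call.
A pose or a line that the arm cannot do raises arm.Unreachable and nothing moves.
- arm.sign_off(): hands the job in; it is judged then, once.
Readings, each from a call of its own:
- arm.current_t(): time.
- arm.current_joint_positions(): joint angles.
- arm.current_dq(): joint speeds.
- arm.current_tau(): joint torques, N m.
- arm.current_ee_pos(): TCP position.
- arm.current_tool_rot(): TCP orientation.
- arm.current_force(): force on the tool from outside, world axes, zero at the start.
- arm.current_torque(): the same for the moment, N m.
- arm.current_width(): finger opening in m.
- arm.current_grasp_force(): force on a finger pad.
Only numpy, scipy, OpenCV 4.12 (cv2) and the standard library are available. Lean on these libraries where they do the work, as an engineer would, in place of code of your own. Each camera call takes 0.05 s, during which the arm holds its last target. There are 200 camera calls.

## Working session

There is one attempt and no reset: what is moved stays moved. The work goes in short steps, each a Python script; the robot and the scene stay as the last script left them, time stands still between calls to the robot, and variables do not carry over. Pictures are saved under pics/ and viewed, at most 10 in all, crops included, and the job is handed in when it is done.

```bash
ls; mkdir -p pics; python3 - <<'E'
from rig import arm
import cv2,numpy as np
for n in("side","top","wrist"):
    c=arm.get_calibration(n);print(n,c["intrinsics"].tolist(),c["k1"],np.round(c["cam_to_world"],4).tolist())
    cv2.imwrite(f"pics/{n}0.png",arm.snapshot(n)[:,:,::-1])
print(arm.grip_depth)
E
```

```text
pics
side [[578.6327719457802, 0.0, 315.2838873415292], [0.0, 578.6327719457802, 239.4305781647245], [0.0, 0.0, 1.0]] -0.014970661117105669 [[0.992, -0.0822, 0.096, 0.3876], [-0.1264, -0.6556, 0.7444, -1.2993], [0.0017, -0.7506, -0.6607, 1.2851], [0.0, 0.0, 0.0, 1.0]]
top [[553.3484575067339, 0.0, 328.45515383827785], [0.0, 553.3484575067339, 239.83859271910717], [0.0, 0.0, 1.0]] -0.13581775444924193 [[0.0051, -0.9847, 0.1739, 0.3342], [-0.9999, -0.0028, 0.0134, 0.0074], [-0.0127, -0.174, -0.9847, 1.5009], [0.0, 0.0, 0.0, 1.0]]
wrist [[360.2214643196372, 0.0, 322.4083358778496], [0.0, 360.2214643196372, 236.25140193126003], [0.0, 0.0, 1.0]] -0.0514693512998638 [[0.4385, -0.8661, -0.2401, 0.3425], [-0.8988, -0.4224, -0.1178, -0.5282], [0.0006, 0.2674, -0.9636, 0.3831], [0.0, 0.0, 0.0, 1.0]]
0.0188
```

View pics/top0.png

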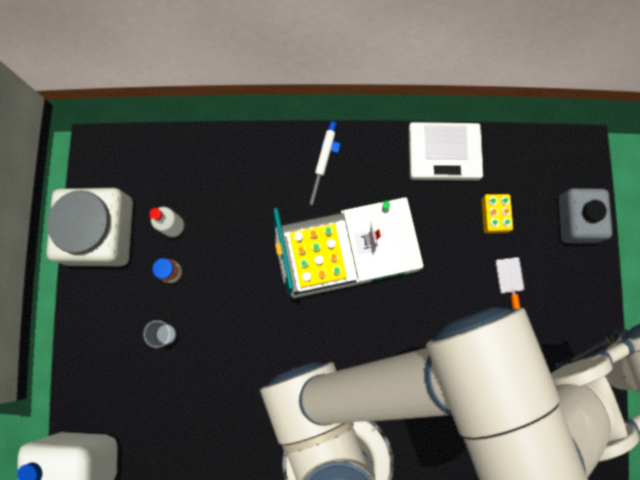

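View pics/side0.png

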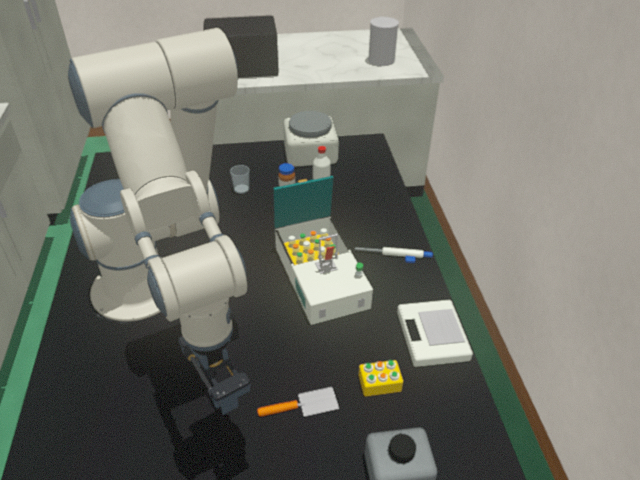

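The top view shows the case around (350,245), with its hinge at the left end near (285,255) and the deck at the right. The vial is at (386,206), and the lid is roughly upright. The side view shows the lid at (303,202), and the latch at (327,258) with the lever and bail standing. I'll zoom in on both and measure.

```bash
cat > h.py <<'E'
import numpy as np,cv2
def ray(c,uv):
    K=c["intrinsics"];T=np.array(c["cam_to_world"])
    p=np.linalg.solve(np.array(K),[uv[0],uv[1],1])[:2];q=p.copy()
    for _ in range(20): q=p/(1+c["k1"]*(q@q))
    d=T[:3,:3]@[q[0],q[1],1];return T[:3,3],d/np.linalg.norm(d)
def onz(c,uv,z):
    o,d=ray(c,uv);return o+d*(z-o[2])/d[2]
def onplane(c,uv,p0,n):
    o,d=ray(c,uv);return o+d*((np.array(p0)-o)@n)/(d@n)
def proj(c,P):
    T=np.array(c["cam_to_world"]);q=T[:3,:3].T@(np.array(P)-T[:3,3]);s=q[:2]/q[2]
    s=s*(1+c["k1"]*(s@s));return (np.array(c["intrinsics"])@[s[0],s[1],1])[:2]
E
python3 - <<'E'
from rig import arm
from h import *
a=cv2.imread("pics/top0.png");b=cv2.imread("pics/side0.png")
ca=cv2.resize(a[185:310,265:435],None,fx=4,fy=4,interpolation=cv2.INTER_CUBIC)
cb=cv2.resize(b[170:330,260:390],None,fx=3.7,fy=3.7,interpolation=cv2.INTER_CUBIC)
cv2.imwrite("pics/c1.png",ca);cv2.imwrite("pics/c2.png",cb);print(ca.shape,cb.shape)
# deck
c=arm.get_calibration("top")
m=(a.min(2)>140).astype(np.uint8);m[:, :343]=0;m[:190]=0;m[290:]=0;m[:,435:]=0
m=cv2.morphologyEx(m,cv2.MORPH_CLOSE,np.ones((9,9)))
ct=max(cv2.findContours(m,0,2)[0],key=cv2.contourArea)[:,0,:]
P=np.array([onz(c,u,.085)[:2] for u in ct.astype(float)])
r=cv2.minAreaRect((P*1000).astype(np.float32));print(r,cv2.boxPoints(r))
print(cv2.approxPolyDP(ct[:,None],3,True)[:,0].tolist())
E
```

```text
(500, 680, 3) (592, 481, 3)
((584.1738891601562, -95.80293273925781), (193.32240295410156, 211.09312438964844), 12.00650691986084) [[ 467.67114    -12.6730385]
 [ 511.58337   -219.14828  ]
 [ 700.67664   -178.93283  ]
 [ 656.7644      27.54242  ]]
[[406, 198], [343, 210], [343, 282], [422, 266]]
```

View pics/c1.png

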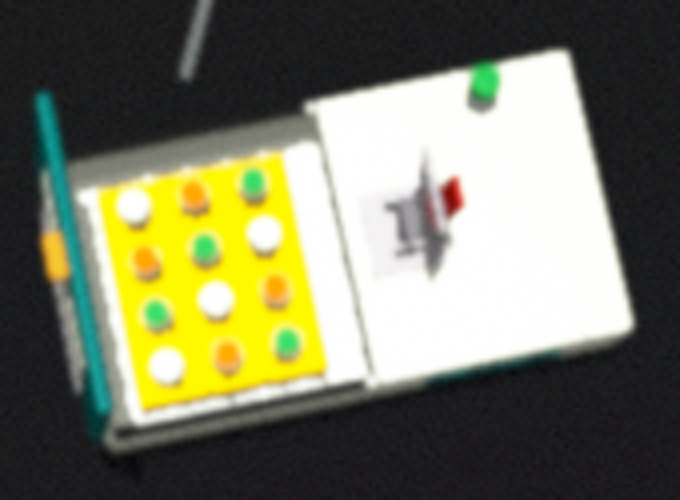

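View pics/c2.png

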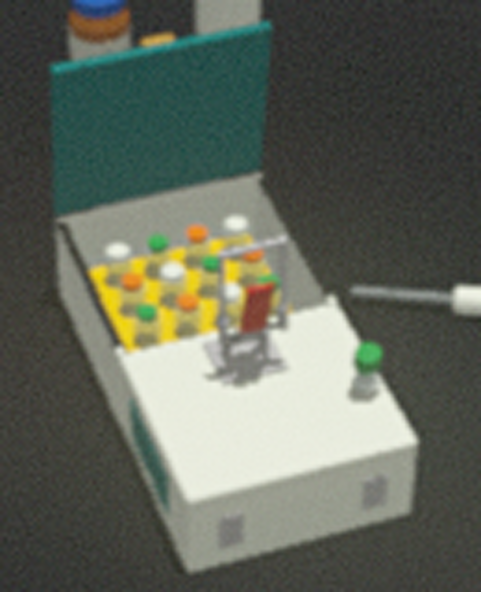

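The crops give the deck corners. In the top image they are (407.5,197.5), (423,267), (342,211.5) and (357.5,281). In the side image they are (372.7,288.9), (311.4,305.1), (350.5,251) and (293,264.6). The bail's bar runs from (320,238) to (337.6,234.3) in side, and the lever tip is at about (329.5,247.6).

```bash
python3 - <<'E'
from rig import arm
from h import *
ct,cs=arm.get_calibration("top"),arm.get_calibration("side")
M=np.array([[95,-190],[-95,-190],[95,-20],[-95,-20]])/1000
T=[(407.5,197.5),(423,267),(342,211.5),(357.5,281)];S=[(372.7,288.9),(311.4,305.1),(350.5,251),(293,264.6)]
def fit(W):
    A=[];b=[]
    for (x,y),w in zip(M,W): A+=[[x,-y,1,0],[y,x,0,1]];b+=list(w[:2])
    s=np.linalg.lstsq(np.array(A),np.array(b),rcond=None)[0];r=np.array(A)@s-b
    return s,r
WT=[onz(ct,u,.085) for u in T];WS=[onz(cs,u,.085) for u in S]
for W in(WT,WS,(np.array(WT)+WS)/2):
    s,r=fit(W);print("scale",np.hypot(*s[:2]),"yaw",np.degrees(np.arctan2(s[1],s[0])),"org",s[2:],"res mm",np.round(r*1e3,1))
yaw=np.arctan2(s[1],s[0]);R=np.array([[np.cos(yaw),-np.sin(yaw),0],[np.sin(yaw),np.cos(yaw),0],[0,0,1]]);o=np.array([*s[2:],0])
np.savez("case.npz",R=R,o=o)
def cf(P): return np.round((R.T@(P-o))*1000,1)
def tri(u,v):
    a,d=ray(ct,u);b,e=ray(cs,v);k=np.linalg.lstsq(np.c_[d,-e],b-a,rcond=None)[0]
    p,q=a+k[0]*d,b+k[1]*e;return cf((p+q)/2),np.linalg.norm(p-q)*1000
t=lambda x,y:(265+x/4,185+y/4); v=lambda x,y:(260+x/3.7,170+y/3.7)
print("levertip",tri(t(462,192),v(257,287)))
print("lid L top(-x)",tri(t(98,437),v(52,67)),"R",tri(t(42,93),v(270,25)))
print("vial cap",tri(t(484,75),v(369,353)))
# rays intersect plane x=0 for side: bail bar mid
n=R[:,0]
for nm,a,b in(("bar",v(222,252),v(287,238)),):
    m=(np.array(a)+b)/2;O,d=ray(cs,m)
    oc,dc=R.T@(O-o)*1000,R.T@d
    # circle solve for line vs y,z (ignore x)
    for ang in np.arange(1.0,1.75,.1): 
        pin=np.array([-58-28*np.cos(ang-.14),107+28*np.sin(ang-.14)])
        A=dc[1:]@dc[1:];B=2*dc[1:]@(oc[1:]-pin);C=(oc[1:]-pin)@(oc[1:]-pin)-82.5**2;D=B*B-4*A*C
        if D>0:
            for sg in(-1,1):
                k=(-B+sg*D**.5)/2/A;p=oc+k*dc;print("lever%.1f"%ang,np.round(p,1),"elev",round(np.arctan2(p[2]-pin[1],p[1]-pin[0]),2),"top px*",np.round((proj(ct,R@(p/1000)+o)-[265,185])*4))
E
```

```text
scale 1.0063245845226039 yaw 12.027447991499047 org [ 0.56532171 -0.01066059] res mm [ 0.3  3.6 -2.1  0.2  3.1 -2.  -1.3 -1.9]
scale 0.9888974680218633 yaw 12.00358309357471 org [ 0.56795372 -0.01495374] res mm [ 1.   1.  -1.2  1.7  1.5 -0.8 -1.3 -1.9]
scale 0.9976110046394692 yaw 12.015619765613684 org [ 0.56663772 -0.01280717] res mm [ 0.6  2.3 -1.7  1.   2.3 -1.4 -1.3 -1.9]
levertip (array([ -2.1, -89.2, 186.1]), np.float64(0.9195733109807926))
lid L top(-x) (array([-100.7,  149.1,  251. ]), np.float64(14.497833260291342)) R (array([ 94.3, 144.1, 252.1]), np.float64(0.19992254956835756))
vial cap (array([  79. , -126.9,  124.9]), np.float64(2.121671300711993))
lever1.0 [  2.5 -68.8 210.4] elev 1.48 top px* [430. 185.]
lever1.0 [ 31.1   5.2 141.4] elev 0.16 top px* [297. 185.]
lever1.1 [  1.7 -70.9 212.4] elev 1.53 top px* [434. 185.]
lever1.1 [ 32.2   8.  138.8] elev 0.11 top px* [293. 185.]
lever1.2 [  1.  -72.6 213.9] elev 1.58 top px* [437. 185.]
lever1.2 [ 33.2  10.7 136.3] elev 0.06 top px* [288. 186.]
lever1.3 [  0.6 -73.8 215. ] elev 1.63 top px* [439. 185.]
lever1.3 [ 34.2  13.3 133.8] elev 0.01 top px* [284. 186.]
lever1.4 [  0.3 -74.5 215.8] elev 1.67 top px* [441. 185.]
lever1.4 [ 35.2  15.9 131.4] elev -0.03 top px* [279. 186.]
lever1.5 [ 1.000e-01 -7.490e+01  2.161e+02] elev 1.71 top px* [442. 185.]
lever1.5 [ 36.2  18.5 129. ] elev -0.06 top px* [275. 186.]
lever1.6 [ 1.000e-01 -7.500e+01  2.162e+02] elev 1.74 top px* [442. 185.]
lever1.6 [ 37.2  21.  126.7] elev -0.1 top px* [271. 186.]
lever1.7 [ 2.000e-01 -7.460e+01  2.159e+02] elev 1.77 top px* [441. 185.]
lever1.7 [ 38.2  23.5 124.3] elev -0.13 top px* [267. 186.]
```

The case origin is (0.567,-0.013) with a yaw of 12.0° (fit scale 1.00). The lever tip lies at radius 85 from its pivot, as it should, so the lever is at about 1.06 rad and needs standing up. The bail is near upright and the lid is at about 1.5 rad. First I'll swing the lid down along its arc.

```bash
cat >> h.py <<'E'
from rig import arm
_c=np.load("case.npz");R,o=_c["R"],_c["o"]
W=lambda p:R@(np.array(p)/1000)+o           # case mm -> world m
C=lambda P:R.T@(np.array(P)-o)*1000
def ori(phi,s=1):                            # approach (0,-sin,-cos) in the case, tool y along case x
    z=R@[0,-np.sin(phi),-np.cos(phi)];y=s*R[:,0];return np.c_[np.cross(y,z),y,z]
def arcpt(piv,r,th,t,phi,gap=0,h=16):        # TCP so that the tip touches the outer face
    n=np.array([np.sin(th),np.cos(th)]);u=np.array([-np.cos(th),np.sin(th)])
    return W([0,*(np.array(piv)+r*u+(t+gap+h*abs(np.sin(th-phi)))*n)])
def F(): return np.round(R.T@np.array(arm.current_force()),1)
E
python3 - <<'E'
from h import *
print(np.round(R.T@np.array(arm.current_tool_rot()),2).tolist())
H=(157,87.5)
for s in(1,-1):
    for th in(1.5,1.0,.5,0):
        ph=.85*th/1.5;print(s,th,np.round(arm.solve_ik(arcpt(H,125,th,10,ph,40 if th==1.5 else 0),ori(ph,s)) if arm.solve_ik(arcpt(H,125,th,10,ph,40 if th==1.5 else 0),ori(ph,s)) is not None else [0],0))
E
```

```text
[[0.97, 0.24, -0.0], [0.24, -0.97, 0.0], [0.0, -0.0, -1.0]]
1 1.5 [ 40.  37.  78. -41.  93.  37.]
1 1.0 [ 24.  27.  87. -33.  76.  23.]
1 0.5 [  9.  25.  90. -18.  65.   5.]
1 0 [ -4.  29.  92.  -0.  59. -16.]
-1 1.5 [  40.   37.   78.  -41.   93. -143.]
-1 1.0 [  24.   27.   87.  -33.   76. -157.]
-1 0.5 [   9.   25.   90.  -18.   65. -175.]
-1 0 [ -4.  29.  92.  -0.  59. 164.]
```

```bash
python3 - <<'E'
from h import *
H=(157,87.5);t0=arm.current_t()
arm.grip(0.0)
p=np.array(arm.current_ee_pos());arm.move_l([p[0],p[1],.45],feed=.4)
ph=.85
st=arcpt(H,125,1.5,10,ph,45)
arm.move_to(st+[0,0,.2],ori(ph));arm.move_l(st,feed=.3)
print(arm.current_t()-t0,F())
for th in np.linspace(1.5,0,13):
    ph=.85*th/1.5
    arm.move_l(arcpt(H,125,th,10,ph),ori(ph),feed=.15)
    f=F();print(round(th,2),f,round(arm.current_t()-t0,1))
    if np.linalg.norm(f)>30:break
for g in(-1,-2,-3):
    if np.linalg.norm(F())>12:break
    arm.move_l(arcpt(H,125,0,10,0,g),feed=.02);print(g,F())
p=np.array(arm.current_ee_pos());arm.move_l(p+[0,0,.12],feed=.3)
arm.move_to(W([0,-190,330]),ori(-.4))
print(arm.current_t()-t0,F())
np.savez("w.npz",T=arm.get_calibration("wrist")["cam_to_world"])
cv2.imwrite("pics/w1.png",arm.snapshot("wrist")[:,:,::-1]);cv2.imwrite("pics/s1.png",arm.snapshot("side")[:,:,::-1]);cv2.imwrite("pics/t1.png",arm.snapshot("top")[:,:,::-1])
a=cv2.imread("pics/s1.png")[170:330,260:390]
b=cv2.resize(a,None,fx=3,fy=3,interpolation=cv2.INTER_CUBIC);w=cv2.resize(cv2.imread("pics/w1.png"),None,fx=.64,fy=.64)[:, :]
cvs=np.zeros((480,800,3),np.uint8);cvs[:,:390]=b;cvs[:307,390:]=w[:307,:410];cv2.imwrite("pics/m1.png",cvs)
E
```

```text
5.9167 [0.4 0.1 0.2]
1.5 [0.3 0.1 0.5] 6.4
1.38 [-0.6  0.1  0.2] 6.6
1.25 [-0.4  0.6  0. ] 6.9
1.12 [-0.7  2.  -8.5] 7.1
1.0 [  0.5   4.4 -10. ] 7.4
0.88 [-0.7  3.8 -8.8] 7.7
0.75 [ 0.6  4.4 -7.1] 7.9
0.62 [ 0.9  4.1 -5.2] 8.2
0.5 [-0.3  2.4 -2.7] 8.4
0.38 [-0.   0.8 -0.6] 8.7
0.25 [-0.4 -0.2 -0.2] 8.9
0.12 [-0.3  0.4  0.4] 9.2
0.0 [-0.6 -0.9 -0.8] 9.5
-1 [-0.4 -0.3  0.9]
-2 [0.6 0.3 1. ]
-3 [0.7 1.  0.8]
11.799999999999999 [0.2 0.1 0.2]
```

View pics/m1.png

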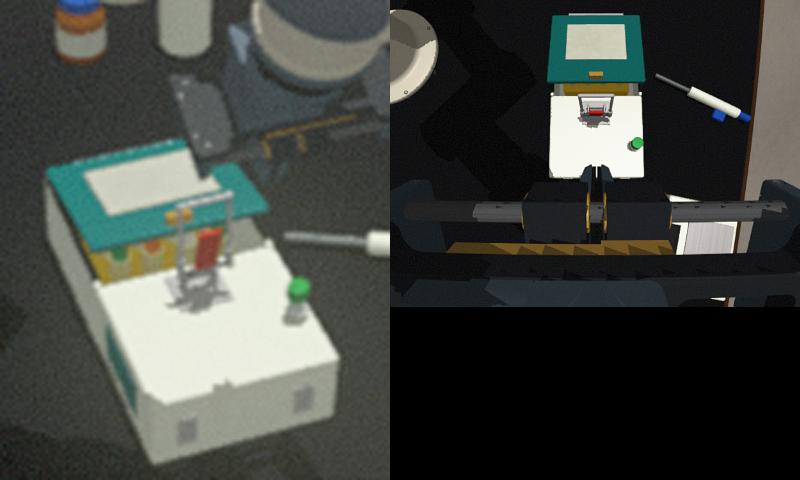

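The left panel (side view) shows the lid only part-way down: its front corners are at about (290.7,251.7) and (349.3,239), and the rack is visible beneath. The lever and bail are unchanged. I'll measure the lid angle and look from above.

```bash
python3 - <<'E'
from h import *
cs,ct=arm.get_calibration("side"),arm.get_calibration("top")
for nm,u,x in(("L",(290.7,251.7),-95),("R",(349.3,239),95)):
    O,d=ray(cs,u);oc,dc=C(O),R.T@d
    q=oc[1:]-[157,87.5];A=dc[1:]@dc[1:];B=2*dc[1:]@q;k=np.roots([A,B,q@q-170**2])
    for kk in k:
        P=oc+kk.real*dc;print(nm,np.round(P,1),"th",np.arctan2(P[2]-87.5,157-P[1]))
p=C(arm.current_ee_pos());print(p,arm.current_width(),F())
a=cv2.imread("pics/t1.png")[185:310,265:435];cv2.imwrite("pics/c3.png",cv2.resize(a,None,fx=3.5,fy=3.5,interpolation=cv2.INTER_CUBIC))
E
```

```text
L [-32.4 204.5 -75.7] th -1.8542278732102866
L [-93.6  -8.2 127.4] th 0.23696626809042337
R [185.4 200.9 -76.7] th -1.831875436068286
R [ 92.6  -9.  124.3] th 0.21793165517800164
[   0.45947863 -188.06912881  329.75127754] 0.0004221512761822736 [ 0.8  0.7 -0.9]
```

View pics/c3.png

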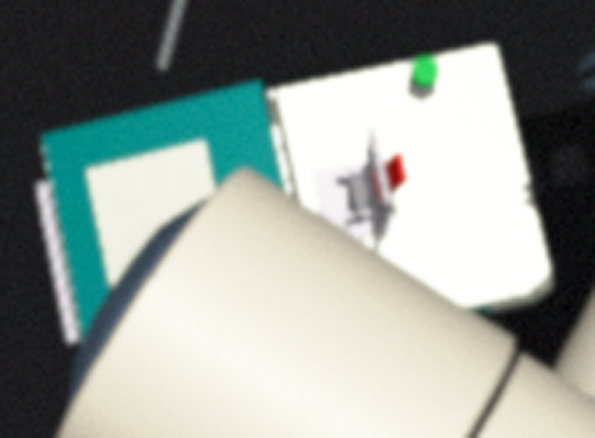

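The lid stands at about 0.2 rad. I'll press it straight down and log the actual TCP height and force, both going down and coming back up.

```bash
python3 - <<'E'
from h import *
t0=arm.current_t()
arm.move_to(W([45,35,230]),ori(0))
for z in(150,135,120,110,102,98,96,94.5,93,91.5):
    arm.move_l(W([45,35,z]),feed=.1 if z>105 else .03)
    f=F();print(z,np.round(C(arm.current_ee_pos()),1),f)
    if f[2]>12:break
for z in(100,110,130,230):
    arm.move_l(W([45,35,z]),feed=.15);print(z,F())
arm.move_to(W([0,-190,330]),ori(-.4))
print(t0,arm.current_t())
np.savez("w.npz",T=arm.get_calibration("wrist")["cam_to_world"])
w=arm.snapshot("wrist")[:,:,::-1];cv2.imwrite("pics/w2.png",w)
s=arm.snapshot("side")[170:330,260:390,::-1]
m=np.zeros((480,800,3),np.uint8);m[:,:390]=cv2.resize(s,(390,480),interpolation=cv2.INTER_CUBIC)
m[:,390:]=cv2.resize(w[10:290,220:440],(410,480),interpolation=cv2.INTER_CUBIC);cv2.imwrite("pics/m2.png",m)
E
```

```text
150 [ 45.4  34.8 150.6] [ 0.8 -0.1  1.3]
135 [ 44.7  35.1 134.9] [ 0.3 -0.5  0.1]
120 [ 44.7  35.1 119.9] [ 1.5 -0.9  1.4]
110 [ 44.8  35.1 109.9] [-0.   0.6  0.4]
102 [ 44.9  35.  101.9] [ 0.7 -0.2  0.6]
98 [44.9 35.  97.8] [0.1 1.  0.3]
96 [44.9 35.  95.9] [-0.2  0.9 -0.6]
94.5 [44.9 35.  94.4] [-0.1 -0.5  0. ]
93 [45.1 35.  93. ] [-0.4  0.1  0.5]
91.5 [45.  35.  91.4] [-0.  -0.5  0.1]
100 [-0.4  0.1 -0.5]
110 [0.6 0.5 0.6]
130 [ 0.6 -0.  -0.8]
230 [-0.1 -0.3  0.3]
12.1 19.2667
```

View pics/m2.png

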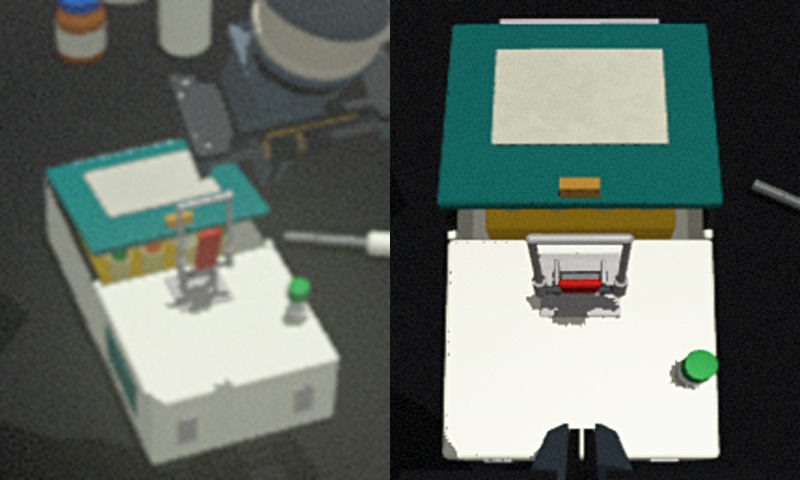

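The picture is unchanged, although the TCP went to z 91 at (45,35) without touching anything. That contradicts my case pose or my use of the cameras, so I'll check the cameras against the known fingertip position.

```bash
python3 - <<'E'
from h import *
cs,ct,cw=[arm.get_calibration(n) for n in("side","top","wrist")]
tcp=np.array(arm.current_ee_pos());print(tcp)
for n,c in(("side",cs),("top",ct),("wrist",cw)):
    print(n,"tcp now",proj(c,tcp),"start tcp",proj(c,[.275,-.561,.185]),"press pt",proj(c,W([45,35,91])),"hinge",proj(c,W([0,157,87.5])))
# deck corners in wrist: m2 right crop scaled 410/220,480/280
for (x,y) in((447,457),(719,457),(713,238),(447,238)):
    u=(220+(x-390)*220/410,10+y*280/480);print(np.round(u),np.round(C(onz(cw,u,.085))))
s=arm.snapshot("side")[:,:,::-1];t=arm.snapshot("top")[:,:,::-1]
for im,c in((s,cs),(t,ct)):
    im[:]=im
    for P,col in((tcp,(0,0,255)),(W([45,35,91]),(255,0,255)),(W([0,157,87.5]),(0,255,0))):
        cv2.circle(im,tuple(int(v) for v in proj(c,P)),3,col,1)
m=np.hstack([cv2.resize(s[100:380,200:420],(400,509)),cv2.resize(t[130:410,240:460],(400,509))]);cv2.imwrite("pics/m3.png",m)
E
```

```text
[ 0.60636962 -0.19657481  0.32966669]
side tcp now [345.12699113 230.08751899] start tcp [220.83963264 399.6278733 ] press pt [329.37983518 241.53220498] hinge [303.29099335 221.79582883]
top tcp now [429.68171201 210.57845609] start tcp [572.73621613 360.49856367] press pt [326.87491914 232.20403814] hinge [284.19527126 258.74574148]
wrist tcp now [321.86085273 267.94383638] start tcp [-69.40291528 550.98583433] press pt [355.75853529 107.34599951] hinge [322.16232999  27.67234564]
[251. 277.] [ -90. -189.   85.]
[397. 277.] [  95. -189.   85.]
[393. 149.] [ 95. -21.  85.]
[251. 149.] [-95. -21.  85.]Traceback (most recent call last):
  File "<stdin>", line 13, in <module>
cv2.error: OpenCV(4.12.0) :-1: error: (-5:Bad argument) in function 'circle'
> Overload resolution failed:
>  - Layout of the output array img is incompatible with cv::Mat
>  - Expected Ptr<cv::UMat> for argument 'img'
```

The wrist view gives the deck corners within 5 mm of nominal, so the pose is right. I'll press again and photograph the arm while it is down.

```bash
python3 - <<'E'
from h import *
arm.move_to(W([45,35,200]),ori(0))
arm.move_l(W([45,35,94]),feed=.15)
print(F(),arm.current_force(),arm.current_tau(),C(arm.current_ee_pos()))
s=arm.snapshot("side")[...,::-1].copy();w=arm.snapshot("wrist")[...,::-1].copy()
print(arm.current_t())
cv2.imwrite("pics/s4.png",s);cv2.imwrite("pics/w4.png",w)
for P,col in((W([45,35,94]),(255,0,255)),(W([0,157,87.5]),(0,255,0))):
    for im,c in((s,arm.get_calibration("side")),(w,arm.get_calibration("wrist"))):
        cv2.circle(im,tuple(int(v) for v in proj(c,P)),3,col,1)
m=np.zeros((560,800,3),np.uint8);m[:480,:390]=cv2.resize(s[170:330,260:390],(390,480),interpolation=cv2.INTER_CUBIC)
m[:308,390:]=cv2.resize(w,(410,308));cv2.imwrite("pics/m4.png",m)
E
```

```text
[0.2 0.3 0.1] [0.15607182 0.29494524 0.14047901] [-2.35408684e-01 -8.56983590e+01 -3.11460793e+01  4.97495884e-02
  4.08545879e-03 -4.96983470e-03] [45.58837959 34.48294699 94.76790256]
21.5
```

View pics/m4.png

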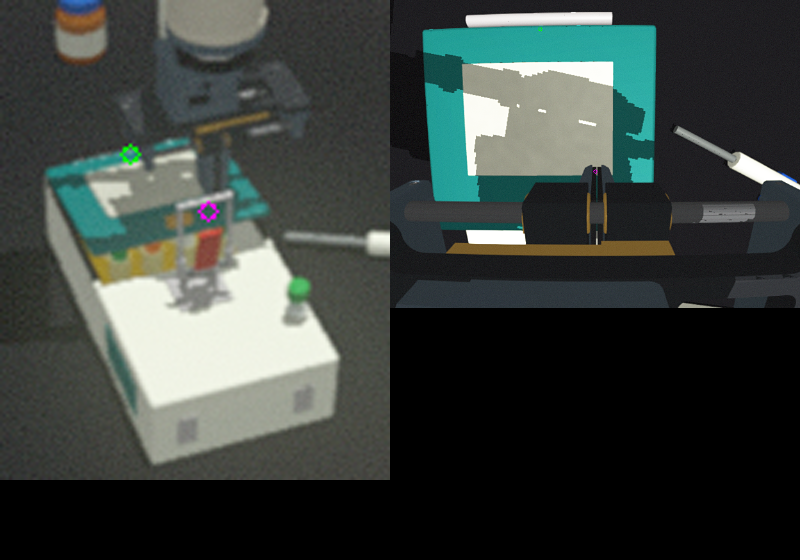

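The side crop shows the fingertip at about (215,190) sinking through the lid's pale panel. The lid still stands at 0.2, and only its teal frame and keeper seem to have carried force so far. I'll lift and press on the solid teal front margin, clear of the keeper and bail.

```bash
python3 - <<'E'
from h import *
arm.move_l(W([45,35,190]),feed=.3)
arm.move_l(W([62,5,190]),feed=.2)
for z in(150,140,132,124,116,108,102,99,97.5,96.5,95.5):
    arm.move_l(W([62,5,z]),feed=.1 if z>105 else .03)
    f=F();print(z,np.round(C(arm.current_ee_pos()),1),f)
    if f[2]>15:break
s=arm.snapshot("side")[...,::-1].copy();w=arm.snapshot("wrist")[...,::-1].copy()
print(arm.current_t())
cv2.imwrite("pics/s5.png",s)
m=np.zeros((480,800,3),np.uint8);m[:,:390]=cv2.resize(s[170:330,260:390],(390,480),interpolation=cv2.INTER_CUBIC)
m[:308,390:]=cv2.resize(w,(410,308));cv2.imwrite("pics/m5.png",m)
E
```

```text
150 [ 62.    5.2 150.1] [ 0.1  0.1 -0.6]
140 [ 61.8   5.1 140.1] [ 0.  -0.7  0.5]
132 [ 61.8   5.1 131.8] [-0.1 -0.4  0.1]
124 [ 61.7   5.1 123.6] [-0.6 -0.2  0.1]
116 [ 61.7   5.1 115.6] [ 0.5 -0.2  0.7]
108 [ 61.7   5.1 107.6] [-0.3 -0.4 -0.2]
102 [ 61.9   5.  101.8] [ 0.4 -0.5  0.4]
99 [61.9  5.  98.8] [0.8 0.8 0.6]
97.5 [62.   5.  97.4] [0.6 0.3 0. ]
96.5 [62.   5.  96.5] [-1.   0.3  0.7]
95.5 [62.   5.  95.5] [-0.3  0.9 -0.3]
25.5417
```

View pics/m5.png

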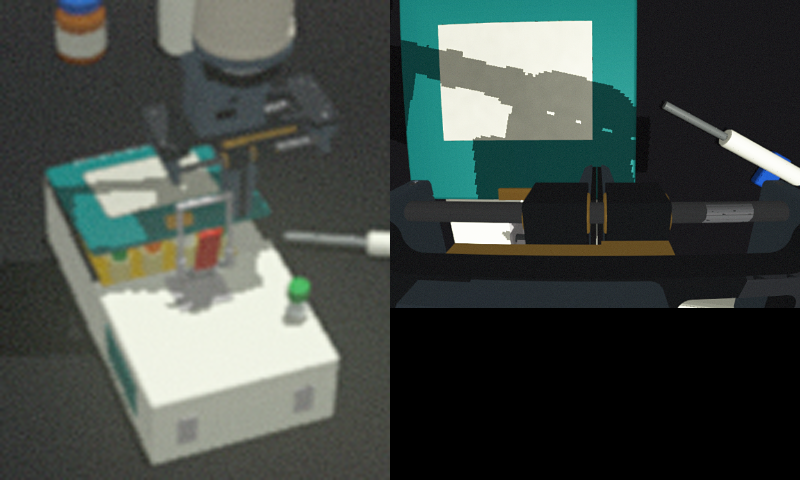

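The fingers pass through the teal margin too, with no force, so in this simulation they don't collide with the lid plate. The forces in the first swing fit contact with the keeper, so I'll press down on top of it.

```bash
python3 - <<'E'
from h import *
arm.move_l(W([62,5,180]),feed=.3)
arm.move_l(W([0,3,180]),feed=.2)
for z in(150,144,138,132,126,120,114,110,108.5,107.5):
    arm.move_l(W([0,3 if z>120 else 0,z]),feed=.1 if z>112 else .03)
    f=F();print(z,np.round(C(arm.current_ee_pos()),1),f)
    if f[2]>15:break
s=arm.snapshot("side")[...,::-1].copy();cv2.imwrite("pics/s6.png",s)
print(arm.current_t())
# lid edge check: teal right-front corner
hsv=cv2.cvtColor(s,cv2.COLOR_BGR2HSV);m=cv2.inRange(hsv,(80,100,40),(100,255,255));m[:200]=0;m[275:]=0
n=cv2.connectedComponentsWithStats(m);i=1+np.argmax(n[2][1:,4]);ys,xs=np.where(n[1]==i)
k=np.argmax(xs);print("rightmost",xs[k],ys[k],"pred shut",proj(arm.get_calibration("side"),W([95,-13,97.5])),"0.2",proj(arm.get_calibration("side"),W([95,157-170*np.cos(.2)+2,87.5+170*np.sin(.2)+9.8])))
E
```

```text
150 [  0.2   3.1 149.7] [-0.1  0.4  0.6]
144 [  0.   3. 144.] [ 0.3 -0.5 -0.1]
138 [ -0.2   3.1 137.7] [-0.2  0.2 -0. ]
132 [ -0.3   3.1 131.6] [-0.3 -0.3 -0.9]
126 [ -0.3   3.1 125.6] [-0.9 -1.  -0.7]
120 [-2.000e-01 -1.000e-01  1.196e+02] [-0.4 -0.6 -0.5]
114 [-3.000e-01  1.000e-01  1.136e+02] [ 0.7  0.1 -0.6]
110 [-1.000e-01  1.000e-01  1.098e+02] [-0.   0.1 -0.5]
108.5 [ -0.    0.  108.5] [-0.6 -0.1  0.3]
107.5 [ -0.    0.  107.5] [-0.4  1.2  0. ]
29.2167
rightmost 316 240 pred shut [350.14921707 246.20505341] 0.2 [349.94711335 236.86256505]
```

No force showed on the keeper either, but with lid friction only about 1 N would register, which is within the noise. I'll check numerically whether the lid's free corner moved between the pictures, before moving again.

```bash
python3 - <<'E'
from h import *
cs=arm.get_calibration("side")
S={n:cv2.imread(f"pics/{n}.png") for n in("s1","s4","s5","s6")}
S["now"]=arm.snapshot("side")[...,::-1].copy()
for n,s in S.items():
    h=cv2.cvtColor(s,cv2.COLOR_BGR2HSV);m=cv2.inRange(h,(78,90,30),(105,255,255))
    y=cv2.inRange(h,(18,120,60),(35,255,255))[225:285,280:345]
    # lid's front edge row along columns near left corner
    print(n,"bottom teal row by col",{c:(np.where(m[215:265,c])[0].max()+215 if m[215:265,c].any() else None) for c in(288,292,296,300,305,310)},"yellow px",int((y>0).sum()))
for th in(0,.1,.2,.3):
    u=np.array([-np.cos(th),np.sin(th)])*170+[157,87.5]
    print(th,[np.round(proj(cs,W([x,*u])),1).tolist() for x in(-95,-60,-30)])
print("tip",np.round(C(arm.current_ee_pos()),1),proj(cs,arm.current_ee_pos()),"keep .2",proj(cs,W([0,4,139])))
w=arm.snapshot("wrist")[...,::-1];cv2.imwrite("pics/w6.png",w);cv2.imwrite("pics/t6.png",arm.snapshot("top")[...,::-1])
E
```

```text
s1 bottom teal row by col {288: np.int64(249), 292: np.int64(253), 296: np.int64(252), 300: np.int64(251), 305: np.int64(250), 310: np.int64(248)} yellow px 137
s4 bottom teal row by col {288: np.int64(249), 292: np.int64(253), 296: np.int64(252), 300: np.int64(252), 305: np.int64(250), 310: np.int64(249)} yellow px 120
s5 bottom teal row by col {288: np.int64(250), 292: np.int64(253), 296: np.int64(252), 300: np.int64(252), 305: np.int64(251), 310: np.int64(249)} yellow px 141
s6 bottom teal row by col {288: np.int64(249), 292: np.int64(253), 296: np.int64(253), 300: np.int64(252), 305: np.int64(250), 310: np.int64(249)} yellow px 133
now bottom teal row by col {288: np.int64(249), 292: np.int64(253), 296: np.int64(253), 300: np.int64(252), 305: np.int64(250), 310: np.int64(249)} yellow px 131
0 [[291.1, 262.6], [302.2, 260.0], [311.6, 257.7]]
0.1 [[290.9, 258.3], [302.0, 255.7], [311.5, 253.4]]
0.2 [[290.5, 253.6], [301.7, 251.0], [311.2, 248.8]]
0.3 [[289.9, 248.6], [301.2, 246.0], [310.7, 243.8]]
tip [  0.    0.  107.5] [319.56179608 247.91926192] keep .2 [319.18231921 239.30283607]
```

The lid still stands at 0.2 and hasn't moved since the first swing. The first swing's contact timing fits the gripper's body (well behind the fingertips) meeting the lid's free edge. I'll lower the closed fingers beside the case and press the lid margin down with the underside of the body, stopping on force.

```bash
python3 - <<'E'
from h import *
arm.move_l(W([0,0,190]),feed=.4)
X,Y=-118,14
arm.move_l(W([X,Y,190]),feed=.4)
arm.move_l(W([X,Y,90]),feed=.3)
print(arm.current_t(),F())
def look():
    s=arm.snapshot("side")[...,::-1];h=cv2.cvtColor(np.ascontiguousarray(s),cv2.COLOR_BGR2HSV)
    m=cv2.inRange(h,(78,90,30),(105,255,255));y=cv2.inRange(h,(18,120,60),(35,255,255))[225:285,280:345]
    return {c:(np.where(m[215:265,c])[0].max()+215 if m[215:265,c].any() else None) for c in(341,344,347)},int((y>0).sum())
print("ref",look(),[proj(arm.get_calibration("side"),W([75,-13,z])).round(1).tolist() for z in(87.5,121)])
z=90;k=0
while z>16:
    z-=4 if z>50 else 2;k+=1
    arm.move_l(W([X,Y,z]),feed=.08);f=F()
    if np.linalg.norm(f)>4 or k%6==0:print(z,round(C(arm.current_ee_pos())[2],1),f)
    if np.linalg.norm(f)>14:break
print(look(),arm.current_t())
cv2.imwrite("pics/s7.png",arm.snapshot("side")[...,::-1])
E
```

```text
30.6583 [-0.1 -0.9  0.9]
ref ({341: np.int64(242), 344: np.int64(242), 347: np.int64(241)}, 131) [[344.0, 250.1], [344.3, 241.9]]
66 65.8 [ 0.8  0.7 -0.2]
46 45.9 [ 0.5  0.3 -1. ]
34 33.9 [-0.1 -0.7 -0. ]
22 21.9 [-0.3  0.5  0.3]
({341: np.int64(243), 344: np.int64(243), 347: np.int64(242)}, 119) 37.5083
```

Still no contact, and the lid has barely moved. I'll use my last picture on a composite of the present state.

```bash
python3 - <<'E'
from h import *
s=cv2.imread("pics/s7.png");w=arm.snapshot("wrist")[...,::-1];t=arm.snapshot("top")[...,::-1]
m=np.zeros((600,800,3),np.uint8)
m[:,:420]=cv2.resize(s[130:330,250:390],(420,600),interpolation=cv2.INTER_CUBIC)
m[:285,420:]=cv2.resize(w,(380,285));m[300:,420:]=cv2.resize(t[160:310,255:445],(380,300),interpolation=cv2.INTER_CUBIC)
cv2.imwrite("pics/m7.png",m)
p=arm.current_ee_pos();print(C(p),proj(arm.get_calibration("side"),p),proj(arm.get_calibration("top"),p),F(),arm.current_width())
E
```

```text
[-118.02149342   14.01528916   16.01116256] [281.99060062 275.31868387] [347.29872906 294.33012908] [ 0.3 -0.1  0.2] 0.0005926420163590779
```

View pics/m7.png

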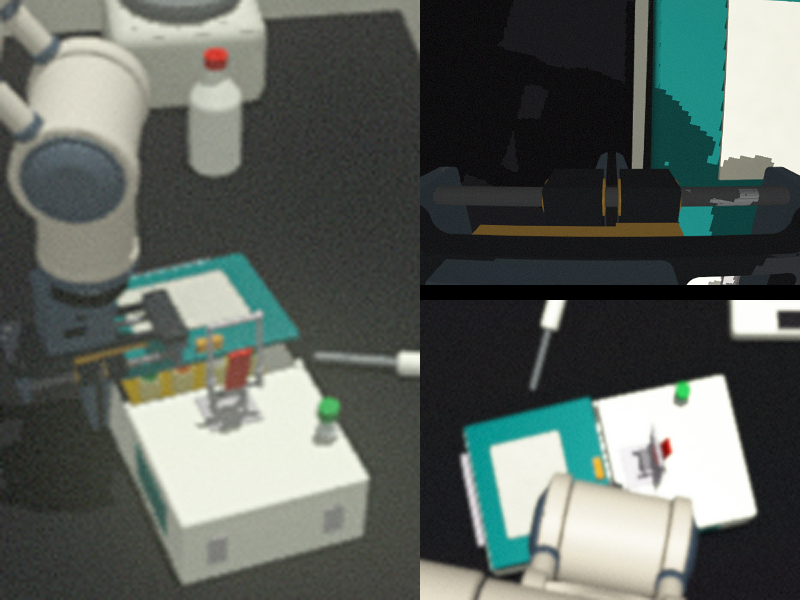

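The composite shows the gripper overlapping the lid's near corner with no contact, its fingertip at about (282,272) as projected. The only force logged so far (first swing) fits something about 50 mm behind the fingertip bearing on the keeper. I'll press over the keeper deeper with that part, force-guarded.

```bash
cat >> h.py <<'E'
def look():
    s=arm.snapshot("side")[...,::-1];h=cv2.cvtColor(np.ascontiguousarray(s),cv2.COLOR_BGR2HSV)
    m=cv2.inRange(h,(78,90,30),(105,255,255))
    return [int(np.where(m[215:265,c])[0].max()+215) if m[215:265,c].any() else None for c in(292,296,341,344,347)]
E
python3 - <<'E'
from h import *
arm.move_l(W([-118,14,180]),feed=.5)
arm.move_l(W([0,-2,180]),feed=.5)
arm.move_l(W([0,-2,108]),feed=.3)
print(arm.current_t(),F(),look())
for z in range(104,55,-4):
    arm.move_l(W([0,-2,z]),feed=.1);f=F();print(z,f)
    if np.linalg.norm(f)>10:break
print(look(),arm.current_t(),np.round(arm.current_torque(),2))
E
```

```text
39.05 [-0.  -0.3  0.6] [255, 254, 243, 243, 242]
104 [ 0.8 -0.6  0.2]
100 [ 0.4 -1.2 -0.3]
96 [-0.5  0.6 -0.1]
92 [-0.4 -0.3  0.2]
88 [-0.3  0.6  0.7]
84 [-0.5 -0.6  0. ]
80 [-0.4  1.  -0. ]
76 [-13.3   3.8  48.6]
[261, 260, 247, 248, 248] 41.15 [0.16 2.45 0.03]
```

The lid came down: its edge rows are now 261/260 against a predicted 262 for shut. I'll lift, recheck, and stand the lever up from the -y side.

```bash
cat >> h.py <<'E'
def red():
    s=np.ascontiguousarray(arm.snapshot("side")[...,::-1]);h=cv2.cvtColor(s,cv2.COLOR_BGR2HSV)
    m=(cv2.inRange(h,(0,130,50),(8,255,255))|cv2.inRange(h,(172,130,50),(180,255,255)))[228:300,300:360]
    ys,xs=np.where(m);return (int(ys.min()+228),round(float(ys.mean()+228),1),round(float(xs.mean()+300),1),len(ys)) if len(ys) else None
E
python3 - <<'E'
from h import *
cs=arm.get_calibration("side")
arm.move_l(W([0,-2,215]),feed=.5)
print(look(),F(),red(),arm.current_t())
for L in(.9,1.06,1.25,1.45,1.6):
    a=L+.14;print(L,"tip px",proj(cs,W([0,-58-85*np.cos(a),107+85*np.sin(a)])).round(1))
arm.move_l(W([0,-2,250]),feed=.5)
arm.move_l(W([0,-135,250]),feed=.6)
arm.move_l(W([0,-135,145]),feed=.4);print(arm.current_t())
for y in(-108,-100,-92,-84,-77):
    arm.move_l(W([0,y,145]),feed=.1);print(y,F())
print(red(),arm.current_t())
cv2.imwrite("pics/s8.png",arm.snapshot("side")[...,::-1])
E
```

```text
[261, 260, 249, 248, 248] [-0.1 -0.2 -0.7] (246, 251.8, 329.1, 58) 41.675
0.9 tip px [331.7 251.5]
1.06 tip px [330.3 247.2]
1.25 tip px [328.4 242.6]
1.45 tip px [326.4 238.6]
1.6 tip px [324.8 236.1]
42.775
-108 [-0.6 -1.1  0.2]
-100 [ 0.3 -0.3 -0.1]
-92 [-0.6  0.2  0.2]
-84 [ 0.2 -0.4 -0.8]
-77 [-0.6 -0.3 -0.2]
(243, 250.3, 324.9, 39) 44.2417
```

```bash
python3 - <<'E'
from h import *
arm.move_l(W([0,-71,145]),feed=.15);print(F(),red())
arm.move_l(W([0,-110,150]),feed=.4)
arm.move_l(W([-70,-120,200]),feed=.5)
print(red(),look(),arm.current_t())
s=np.ascontiguousarray(arm.snapshot("side")[...,::-1]);cv2.imwrite("pics/s9.png",s)
g=s[215:262,312:346].mean(2).astype(int)
for r in g[::2]:print(" ".join("%3d"%v for v in r[::2]))
E
```

```text
[-0.8 -0.3 -0.4] (244, 250.2, 324.7, 41)
(237, 245.4, 325.5, 106) [261, 260, 249, 248, 248] 45.2667
 75  79  78  75  52  60  62  66  79  79  80  74  77  80  78  85  77
 81  81  84  82  64  59  61  65  62  51  60  59  60  65  75  65  64
 78  77  67  57  59  57  56  64  73  82  96  72  74  62  62  63  76
 57  56  62  67  75  86 110 105 113 114 115  99  63  72  73  80  82
 81  87 101  96  82 155 207 112 106 109 117 120  92  78  80  80  77
 92  71  65  54  56  74 181 154 128 142 137 108 105  74  80  80  83
 55  75  70  60  60  61  92 121 107 113 104 107 112  91  66  86  81
 62  78  90  61  60  53 144 217 181 161 113 110 115 109  74  71  75
 60  73  84  57  58  63 166 222 211 163 124 112 112 121 100  70  64
 60  79  77 144 171 212 215 218 220 188 133 114 113 115 111  79  71
 63  72 104 219 221 220 218 214 212 194 144 114 116 113 119 110  65
 68  77 112 214 213 179 157 114 136 208 171 118 118 117 114 116  92
 62  81 123 216 206 108  90  94 129 183 167 120 119 117 119 119 113
 60  76 142 212 204 120  90  96 103 124 158 127 115 116 121 113 119
 65  74 103 131 118 105  94  95  99 124 154 137 118 122 113 119 120
 62  78 115 121 120 105  98 103 103 117 146 143 120 115 120 119 121
 67  74 137 139 136 111  94  94 100 111 144 167 118 115 120 119 119
 69  78 139 163 157 121  96  99  97 118 137 177 134 114 102 100 102
 69  84 136 171 113  95  94  98  94 112 114 175 122 115 126 146 146
112 113 132 178 120  93  99  99 115 131 117 159 140 142 162 188 201
105  93 114 176 119 103 141 154 137 133 149 185 205 239 240 245 244
100 106 117 163 144 118 128 128 125 168 238 245 243 242 242 241 241
134 131 156 187 161 175 130 130 126 125 214 243 242 241 241 241 241
196 239 237 236 150 152 120 114 129 106 169 239 243 241 240 242 242
```

The finger moved the lever: its red top is now at row 237, which is about 1.5 rad. Next I'll flip the bail over towards the lid.

```bash
python3 - <<'E'
from h import *
cs=arm.get_calibration("side");t0=arm.current_t()
L=1.5;pin=np.array([-58-28*np.cos(L-.14),107+28*np.sin(L-.14)])
for e in(1.06,.8,-.42):print(e,proj(cs,W([0,*(pin+82.5*np.array([np.cos(e),np.sin(e)]))])).round(1))
arm.move_l(W([0,-95,201]),feed=.5)
for p in((-35,201),(-15,188),(2,172)):
    arm.move_l(W([0,*p]),feed=.25);print(p,F())
print(red(),arm.current_t())
s=np.ascontiguousarray(arm.snapshot("side")[...,::-1]);cv2.imwrite("pics/s10.png",s)
a=cv2.imread("pics/s9.png")
g=np.abs(s.astype(int)-a).sum(2)[205:265,300:350]
for i,r in enumerate(g[::3]):print(205+3*i," ".join("%3d"%v for v in r[::3]))
E
```

```text
1.06 [322.5 227.7]
0.8 [320.5 227.5]
-0.42 [318.3 247.2]
(-35, 201) [ 0.  -0.2 -0. ]
(-15, 188) [0.8 0.2 0.1]
(2, 172) [ 0.8 -0.  -0.1]
(238, 245.9, 325.6, 104) 46.5583
205  83  46  49  49  26  51  63  42  77   9  84  24  57  82   7   8  22
208  59  56  20  45  20  52  88  33  59  25  19  69  63  58  44  10   6
211  20  30  42  58  72  16  27  16  20  93  53  29  54  44  50  26  26
214  53   9  46  45  87  16  15  30  33  38  38  49  50  71  73  65  17
217  52  39  82  23  69   8   6  23  61 164 188  33   3  44  23   3   9
220 119 204 141 136 161  94  37  12  46 196 157   6  31   7  62  51  19
223 186 181 185 156 205 251  87 105 365  18   5  44  42  39  49  11  23
226 174 384 316 389 431 456 349   6  85  54 110 109  62   9  62  29  18
229   7 449 445 461 453 376 464 444 101   6 152  10  11   5  36   2  14
232 355 397 440 425 313 202 243 206  64 132  23  20   9   7  12   8  11
235 172 176 291 205 243 236  47   6   3 162  82  19   7   3  23  18  19
238 244 243 156 138 201 137 243 166  53  11  34  53 105  10  16  13   6
241 246 259 114 151 222 187 148 156  34  20  94 237 113  57  17  14  23
244 249 246  22 118 136  30 127 114  38  10 106 198 103 102   3  11   2
247 144 101 108  36  53  68 179 142  20   6  12  37 122 105  74   2   7
250 126 113 113  48  50  41 192  57  33  17  28 100  70  24  18  12   8
253 108 113 116 103  86  69 152  12  28  26  50  32  90  15 119  11   6
256 113 116 104  87  35   8 118  74  29  17  33 232 268 261 163  15   8
259  34  18   5   5  11  34 156  93   7   5   7   3   3   0   5   6   6
262   5  66 176 258 112 249 242  54   4   2   4  58  11   9  10  10   7
```

```bash
python3 - <<'E'
from h import *
cs=arm.get_calibration("side")
A={n:cv2.cvtColor(cv2.imread(f"pics/{n}.png"),cv2.COLOR_BGR2HSV) for n in("s8","s9","s10")}
for L in(1.35,1.5):
  pin=np.array([-58-28*np.cos(L-.14),107+28*np.sin(L-.14)])
  for e in(1.2,1.06,.9,.7,.3,-.1,-.42):
    row=[]
    b=pin+82.5*np.array([np.cos(e),np.sin(e)])
    for n in("s9","s10"):
        v=[]
        for k in(-1,0,1):
            q=[]
            for x in np.linspace(-24,24,9):
                u=proj(cs,W([x,*b]))+[0,k];q.append(A[n][int(round(u[1])),int(round(u[0])),1])
            v.append(int(np.mean(q)))
        w=[]
        for f in(.5,.65,.8,.9):
            for x in(-25,25):
                u=proj(cs,W([x,*(pin+f*(b-pin))]));w.append(int(A[n][int(round(u[1])),int(round(u[0])),1]))
        row.append((n,"bar sat",v,"wires",w))
    print(L,e,*row)
E
```

```text
1.35 1.2 ('s9', 'bar sat', [41, 38, 35], 'wires', [144, 117, 22, 75, 20, 157, 27, 168]) ('s10', 'bar sat', [55, 48, 49], 'wires', [99, 98, 28, 57, 23, 160, 16, 166])
1.35 1.06 ('s9', 'bar sat', [23, 38, 33], 'wires', [80, 43, 20, 75, 16, 70, 33, 142]) ('s10', 'bar sat', [51, 51, 42], 'wires', [108, 104, 22, 57, 28, 153, 18, 164])
1.35 0.9 ('s9', 'bar sat', [24, 28, 31], 'wires', [57, 43, 20, 30, 37, 11, 34, 14]) ('s10', 'bar sat', [40, 34, 35], 'wires', [99, 104, 22, 27, 29, 104, 14, 166])
1.35 0.7 ('s9', 'bar sat', [25, 28, 32], 'wires', [57, 20, 20, 11, 28, 15, 14, 28]) ('s10', 'bar sat', [33, 26, 22], 'wires', [99, 99, 24, 18, 29, 17, 19, 51])
1.35 0.3 ('s9', 'bar sat', [23, 22, 22], 'wires', [25, 120, 29, 48, 30, 84, 31, 18]) ('s10', 'bar sat', [16, 17, 19], 'wires', [7, 4, 10, 89, 11, 66, 12, 18])
1.35 -0.1 ('s9', 'bar sat', [70, 67, 64], 'wires', [17, 132, 35, 91, 25, 164, 24, 169]) ('s10', 'bar sat', [63, 65, 62], 'wires', [22, 20, 78, 109, 94, 169, 45, 173])
1.35 -0.42 ('s9', 'bar sat', [72, 77, 93], 'wires', [134, 125, 154, 124, 83, 168, 21, 162]) ('s10', 'bar sat', [86, 99,
[... 487 characters left out ...]
39, 34], 'wires', [52, 24, 24, 19, 23, 81, 20, 165])
1.5 0.7 ('s9', 'bar sat', [34, 24, 30], 'wires', [41, 42, 24, 16, 30, 16, 27, 35]) ('s10', 'bar sat', [28, 23, 18], 'wires', [37, 48, 28, 17, 29, 18, 18, 102])
1.5 0.3 ('s9', 'bar sat', [27, 27, 19], 'wires', [22, 87, 22, 41, 8, 24, 27, 17]) ('s10', 'bar sat', [15, 13, 17], 'wires', [12, 14, 14, 62, 16, 18, 10, 17])
1.5 -0.1 ('s9', 'bar sat', [47, 61, 60], 'wires', [16, 82, 14, 87, 32, 169, 30, 171]) ('s10', 'bar sat', [31, 55, 56], 'wires', [67, 7, 66, 99, 40, 178, 20, 166])
1.5 -0.42 ('s9', 'bar sat', [85, 73, 68], 'wires', [109, 22, 83, 120, 21, 162, 6, 169]) ('s10', 'bar sat', [92, 91, 88], 'wires', [43, 35, 95, 125, 93, 168, 99, 174])
```

```bash
cat > bl.py <<'E'
from h import *
cs=arm.get_calibration("side")
def wires(L=1.5):
    h=cv2.cvtColor(np.ascontiguousarray(arm.snapshot("side")[...,::-1]),cv2.COLOR_BGR2HSV)[:,:,1]
    pin=np.array([-58-28*np.cos(L-.14),107+28*np.sin(L-.14)])
    for e in np.arange(.9,-.56,-.12):
        d=82.5*np.array([np.cos(e),np.sin(e)]);v=[]
        for f in(.35,.5,.65,.8,.9):
            u=np.round(proj(cs,W([25,*(pin+f*d)]))).astype(int);v.append(int(h[u[1],u[0]-1:u[0]+2].min()))
        b=[int(h[tuple(np.round(proj(cs,W([x,*(pin+d)]))).astype(int)[::-1])]) for x in(-22,-17,17,22)]
        print(round(e,2),v,"bar",b)
E
python3 - <<'E'
from bl import *
arm.sleep(.15);wires();print(arm.current_t())
E
```

```text
0.9 [88, 20, 19, 19, 158] bar [19, 17, 53, 154]
0.78 [91, 20, 19, 19, 58] bar [17, 20, 16, 53]
0.66 [91, 25, 17, 17, 18] bar [16, 19, 20, 25]
0.54 [91, 25, 17, 17, 18] bar [17, 20, 17, 16]
0.42 [91, 17, 18, 17, 18] bar [18, 19, 16, 17]
0.3 [86, 33, 19, 18, 16] bar [20, 19, 20, 18]
0.18 [100, 18, 24, 18, 17] bar [23, 19, 18, 18]
0.06 [100, 21, 17, 128, 18] bar [22, 20, 18, 19]
-0.06 [88, 14, 33, 154, 149] bar [25, 27, 42, 54]
-0.18 [118, 18, 21, 156, 152] bar [22, 24, 168, 150]
-0.3 [50, 19, 18, 152, 154] bar [105, 108, 153, 143]
-0.42 [18, 50, 19, 129, 160] bar [8, 8, 158, 158]
-0.54 [7, 13, 60, 148, 153] bar [34, 22, 152, 160]
46.8083
```

```bash
python3 - <<'E'
from bl import *
s=np.ascontiguousarray(arm.snapshot("side")[...,::-1]);cv2.imwrite("pics/s11.png",s)
h=cv2.cvtColor(s,cv2.COLOR_BGR2HSV)
def ch(p):
    H,S,V=map(int,p)
    if S<70: return "W" if V>180 else ("m" if V>85 else ".")
    if H<9 or H>170:return "R"
    if H<22:return "B"
    if H<40:return "y"
    return "t"
for r in range(220,270):print(r,"".join(ch(h[r,c]) for c in range(286,356)))
for nm,p in(("keeper",[0,-3,103]),("bar-.42",[-25,10,100.5]),("bar-.42R",[25,10,100.5]),("tip",[0,-64,192]),("pinL",[-25,-64,134]),("pinR",[25,-64,134])):print(nm,proj(cs,W(p)).round(1))
E
```

```text
220 ..........mmmmmmmmtttttttttttt.........tttttttttt.....................
221 ......mmmmmmmmttttttttttttttttt.......mttttttttttt....................
222 ...mmmmmmtttttttttttttttttttttmm......mttttttttttt....................
223 mmmmmtttttttttttttttttttttmmWWWmm.....mtttttttttttt...................
224 ttttttttttttttttttttttmmWWWWWWWmm.....mmttttttttttt...................
225 tttttttttttttttttmmWWWWWWWWWWWWWmm....mWWttttttttttt..................
226 tttttttttttttmmWWWWWWWWWWWWWWWWWWm...mmWWmtttttttttt..................
227 ttttttttmmWWWWWWWWWWWWWWWWWWWWWWWmmmmmWWWWttttttttttt.................
228 ttttmmWWWWWWWWWWWWWWWWWWWWWWWWWWWWWWWWWWWWmttttttttttt................
229 ttmWWWWWWWWWWWWWWWWWWWWWWWWWWWWWWWWWWWWWWWWttttttttttt................
230 ttmWWWWWWWWWWWWWWWWWWWWWWWWWWWWWWWWWWWWWWWWmttttttttttt...............
231 ttmWWWWWWWWWWWWWWWWWWWWWWWWWWWWWWWWWWWWWWWWWttttttttttt...............
232 tttmWWWWWWWWWWWWWWWWWWWWWWWWWWWWWWWWWWWWWWWWWttttttttttt..............
233 tttmWWWWWWWWWWWWWWWWWWWWWWWWWWWWWWWWWWWWWWWWWmttttttttttt.............
234 ttttmWWWWWWWWWWWWWWWWWWWWWWWWWWWWWWWWWWWWWWWWW
[... 2071 characters left out ...]
yyyyymmmmmmmmmmmmmmmmmmmmmmmmmWWWWWWWWWWWWWWWWWWWWWWW
263 mmmmmmmyyyyyymymmmmmmmmmmmmmmmmmmmmmmmmmmWWmmmmmWWWWWWWWWWWWWWWWWWWWWW
264 mmmmmmmyyyyyymmmmmmmmmmmmmmmmmmmmmmmmmmmmmmmmmmmmWWWWWWWWWWWWWWWWWWWWW
265 mmmmmmmmmmmmmmmmmmmmmmmmmmmmmmmmmmmmmmmmmmmmmmmmmWWWWWWWWWWWWWWWWWWWWW
266 mmmmmmmmmmmmmmmWmmmmmmmmmmmmmmmmmmmmmmmmmmmmmmmmWWWWWWWWWWWWWWWWWWWWWW
267 mmmmmmmmmmmmmmWWmmmmmmmmmmmmmmmmmmmmmmmmmmWWWWWWWWWWWWWWWWWWWWWWWWWWWW
268 mmmmmmmmmmmmmmmmmmmmmmmmmmmmmmmmmmmmmmmmWWWWWWWWWWWWWWWWWWWWWWWWWWWWWW
269 mmmmmmmmmmmmmmmmmmmmmmmmmmmmmmmmmmmmmmmmWWWWWWWWWWWWWWWWWWWWWWWWWWWWWW
keeper [319.9 249.7]
bar-.42 [310.7 249.4]
bar-.42R [326.1 245.8]
tip [327.3 240.2]
pinL [318.9 257. ]
pinR [335.  253.2]
```

The map shows the bail down. Its bar runs from (309,249) to (321,246), behind the brass keeper at (316–322, 248–252), within 2 px of the prediction. The lid edge is at row 261–262, where shut is predicted. Now I'll push the lever over and home.

```bash
python3 - <<'E'
from h import *
P=(-58,107)
arm.move_l(W([0,-26,178]),feed=.3)
for L in np.linspace(1.45,0,11):
    a=L+.14
    arm.move_l(arcpt(P,72,a,2.5,0,0,11),feed=.15);f=F();print(round(L,2),f)
    if np.linalg.norm(f)>35:break
for g in(-1,-2,-3):
    if np.linalg.norm(F())>10:break
    arm.move_l(arcpt(P,72,.14,2.5,0,g,11),feed=.03);print(g,F())
print(arm.current_t(),red(),look())
s=np.ascontiguousarray(arm.snapshot("side")[...,::-1]);cv2.imwrite("pics/s12.png",s)
h=cv2.cvtColor(s,cv2.COLOR_BGR2HSV)
def ch(p):
    H,S,V=map(int,p)
    if S<70: return "W" if V>180 else ("m" if V>85 else ".")
    if H<9 or H>170:return "R"
    return "B" if H<22 else "y" if H<40 else "t"
for r in range(238,290,2):print(r,"".join(ch(h[r,c]) for c in range(286,356)))
cs=arm.get_calibration("side")
for L in(0,.3,.6,1):print(L,proj(cs,W([0,-58-85*np.cos(L+.14),107+85*np.sin(L+.14)])).round(1))
E
```

```text
1.45 [0.5 0.6 0.6]
1.3 [-0.2  0.2  0.2]
1.16 [-0.2 -0.8  0.3]
1.02 [0.  0.7 0.7]
0.87 [-0.3 -0.1  0.3]
0.72 [0.4 0.3 0.4]
0.58 [-0.5  0.6  1.2]
0.44 [ 0.2 -0.4  0. ]
0.29 [-0.3  0.4 -0.6]
0.15 [0.5 1.4 1. ]
0.0 [ 0.3 -0.2 -0.9]
-1 [ 0.2 -1.3 -1. ]
-2 [0.2 0.6 0.6]
-3 [-0.4  1.  -0.7]
50.625 (247, 249.0, 324.3, 18) [261, 260, None, None, None]
238 ttttttmWWWWWWWWWm.mm................m..m......m..m.mmmm.m.............
240 tttttttmWWWWWWWWmm.................m.m....m.mm..m...............BBBByy
242 ttttttttmWWWWWWWWmm...................m..m.m............yyyBByBBBBy...
244 tttttttttWWWWWWWWWm............................ByBByBByBBy........mmmm
246 ttttttttttWWWWWWmmmt..................R.....ByBByyyy...........mmmmmmm
248 ttttttttttttttttttttt...........BBBBBRRRR.............mm............mm
250 tttttttttttttttttttttt..........ByBBBRRRRR..my.........my......mm.....
252 ttttttttttttttttttttttt......myBBBByBmm..mmmmmy...........mmmWWWWm....
254 mttttttttttttttttttttttt...mmmmm..m..mmRRRRmm..........mWWWWWWWWWWWm..
256 mmttttttttttttttttttttttm..mmmmmmmmmmmmmmmmmm...m......mWWWWWWWWWWWWm.
258 m
[... 562 characters left out ...]
mmmmmmmmmmmmmmmmmmmmmmmmmmmmmmmm
274 .mmmmmmmmmWWWWWWWWWWWWmmmmmmmmmmmmmmmmmmmmmmmmmmmmmmmmmmmmWWWmmmmmmmmm
276 ..mmmmmmmmmWWWWWWWWWWWmmmmmmmmmmmmmmmmmmmmmmmmmmmmmmmmmmWWWWWWmmmmmmmm
278 ...mmmmmmmmmWWWWWWWWWWmmmmmmmmmmmmmmmmmmmmmmmmmmmmmmmmmmWWWWWWWmmmmmmm
280 ....mmmmmmtmWWWWWWWWWmmmmmmmmmmmmmmmmmmmmmmmmmmmmmmmmmmmWWWWWWWWmmmmmm
282 .....mmmmmtmmmmmmmmmmmmmmmmmmmmmmmmmmmmmmmmmmmmmmmmmmmmmmWWWWWWWWmmmmm
284 ......mmmmttmmmmmmmmmmmmmmmmmmmmmmmmmmmmmmmmmmmmmmmmmmmmmWWWWWWmmmmmmm
286 .......mmmtttmmmmmmmmmmmmmmmmmmmmmmmmmmmmmmmmmmmmmmmmmmmmmmmmmmmmWWWWW
288 ........mmmtttmmmmmmmmmmmmmmmmmmmmmmmmmmmmmmmmmmmmmmmmmmmmWWWWWWWWWWWW
0 [336.4 276.7]
0.3 [335.7 268.9]
0.6 [334.1 260.2]
1 [330.8 248.8]
```

The lever stayed up; the fingertips passed it without force, so I'll use the pads instead. I'll grasp the lever between the fingers and carry it along its arc, with about 11 s left.

```bash
python3 - <<'E'
from h import *
p=lambda a,r=75:W([0,-58-r*np.cos(a),107+r*np.sin(a)-18.8])
c=C(arm.current_ee_pos())
arm.move_l(W([0,c[1],225]),feed=.6)
arm.grip(.045)
arm.move_l(W([0,-54,225]),feed=.6)
arm.move_l(p(1.62),feed=.4)
print(arm.current_t(),F())
arm.grip(0.0)
print(arm.current_t(),arm.current_width(),arm.current_grasp_force(),F())
E
```

```text
52.575 [-0.1  0.5  0.6]
53.3667 0.00038646485135798687 3.724949091229064 [-0.1 -0.4  7. ]
```

```bash
python3 - <<'E'
from h import *
D=np.array([0,0,.030]);P=(-58,107)
q=lambda L,g=0:arcpt(P,72,L+.14,2.5,0,g,13)-D
arm.move_l(W([0,-50,172]),feed=.4)
arm.move_l(W([0,-20,172]),feed=.4)
arm.move_l(W([0,-20,148]),feed=.4)
for L in(1.5,1.2,.9,.6,.3,.1,0):
    arm.move_l(q(L),feed=.22);f=F();print(L,f)
    if np.linalg.norm(f)>38:break
if np.linalg.norm(F())<8: arm.move_l(q(0,-2),feed=.05);print(F())
print(arm.current_t(),red())
E
```

```text
1.5 [-0.2  0.1 -0.6]
1.2 [-0.3 -0.  -0.4]
0.9 [ 0.   0.5 -0.1]
0.6 [0.3 0.1 0.9]
0.3 [-0.1  0.1 -0.1]
0.1 [-0.4  0.7  0. ]
0 [1.1 0.2 3.3]
[-0.9  5.2 20.6]
56.15 (269, 272.3, 330.1, 22)
```

The lever moved down: red is now at rows 269–275, and the end force was 20 N. I'll lift clear and verify.

```bash
python3 - <<'E'
from h import *
c=C(arm.current_ee_pos())
arm.move_l(W([c[0],c[1],185]),feed=.4)
arm.move_l(W([-60,c[1]-30,230]),feed=.6)
s=np.ascontiguousarray(arm.snapshot("side")[...,::-1]);cv2.imwrite("pics/s13.png",s)
print(arm.current_t(),F())
h=cv2.cvtColor(s,cv2.COLOR_BGR2HSV)
def ch(p):
    H,S,V=map(int,p)
    if S<70: return "W" if V>180 else ("m" if V>85 else ".")
    if H<9 or H>170:return "R"
    return "B" if H<22 else "y" if H<40 else "t"
for r in range(236,292):print(r,"".join(ch(h[r,c]) for c in range(286,364)))
cs=arm.get_calibration("side")
for L in(0,.2,.4):print(L,proj(cs,W([0,-58-85*np.cos(L+.14),107+85*np.sin(L+.14)])).round(1))
for th in(0,.05):print("keeper top",proj(cs,W([0,157-163*np.cos(th)+21*np.sin(th),87.5+163*np.sin(th)+21])).round(1))
print("barL,R hooked",proj(cs,W([-25,1,100.5])).round(1),proj(cs,W([25,1,100.5])).round(1))
E
```

```text
56.9583 [ 0.2  0.4 -0.2]
236 ttttt....mmmmmWWWWWWWWWWWWWm...mmm....mmWWWWWWWttttttttttt....................
237 ttttt...mmWWWWWWWWWWWWWWWWWm..mmm.....mmWWWWWWWmttttttttttt...................
238 tttttt..mmWWWWWWWWWWWWWWWWWm..mmm.....mmWWWWWWWWtttttttttttt..................
239 ttttttm.mmWWWWWWWWWWWWWWWWWm...m.....mmmWWWWWWWttttttttttttt..................
240 ttttttm.mmWWWWWWWWWWWWWWWWWm..mmmm...mmmWWmmmtttttttttttttttm.................
241 tttttttmmWWWWWWWWWWWWWWWWWWmm..mm....mmtttttttttttttttttttttt.................
242 ttttttttmWWWWWWWWWWWWWWWWWWmm.mmm.....mttttttttttttttttttttttt................
243 ttttttttmWWWWWWWWWWWWWWWWWWmm.mmm....mttttttttttttttttttttttttm...............
244 tttttttttWWWWWWWWWWWWWWWmmmmm..mm....mttttttttttttttttttttttttt...............
245 tttttttttmWWWWWWWWWWWmmtttttt..mmm...mtttttttttttttttttttttttttt..............
246 ttttttttttWWWWWWmmmttttttttttmmmm....mtttttttttttttttttttttttttt........m.....
247 ttttttttttmmmmmttttttttttttttt.mm....mmmmmtttttttttttttttttttttt....mmmmmmmmmm
248 ttttttttttttttttttttttttttttttmmmm...mmWWWmttttttttttttttttttttt....mmmmmmm
[... 3016 characters left out ...]
mmmmmmmmmmmmmmmmmmmmmmmmmmmmmmmmWWWWWWWWWWWWWWWWWWWWWWWWWW
286 .......mmmtttmmmmmmmmmmmmmmmmmmmmmmmmmmmmmmmmmmmmmmmWWWWWWWWWWWWWWWWWWWWWWWWWW
287 .......mmmmttmmmmmmmmmmmmmmmmmmmmmmmmmmmmmmmmmmmmmmmWWWWWWWWWWWWWWWWWWWWWWWWWW
288 .......mmmmtttmmmmmmmmmmmmmmmmmmmmmmmmmWWWWmmmmmmmmmmWWWWWWWWWWWWWWWWWWWWWWWWW
289 ........mmmtttmmmmmmmmmmmmmmmmmmmmmmmmWWWWWWmmmmmmmmmWWWWWWWWWWWWWWWWWWWWWWWWW
290 .........mmmtttmmmmmmmmmmmmmmmmmmmmmmmWWWWWWmmmmmmmmmmWWWWWWWWWWWWWWWWWWWWWWWW
291 .........mmmtttmmmmmmmmmmmmmmmmmmmmmmmWWWWWWWmmmmmmmmmWWWWWWWWWWWWWWWWWWWWWWWW
0 [336.4 276.7]
0.2 [336.  271.6]
0.4 [335.2 266. ]
keeper top [320.2 248.9]
keeper top [320.1 246.7]
barL,R hooked [311.7 251.3] [327.2 247.6]
```

The measurements match a closed latch. The lever tip is at about (335,277), where (336.4,276.7) is predicted for home. The bar's ends are at (311,251) and (327,248), as predicted for hooked, and the lid edge is where shut is predicted.

```bash
python3 - <<'E'
from rig import arm
print(arm.current_t(),arm.sign_off())
E
```

```text
the job is handed in; nothing more can be done
56.9583 None
```

I handed the job in at 57.0 s: the side camera shows the lid down, the bail's bar behind the keeper and the lever home, but one lid press (which went partly through the lid, as the simulated fingertips met no resistance) reached about 50 N at the wrist, so it may break the 40 N limit if the gripper's body made that contact, and I did not re-check the bystanders.

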